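# Brace a delivered jar and unscrew its cap to show the seal

### The arm

A 6-joint arm with a two-finger parallel gripper is mounted at the origin on the work surface. World frame = base frame: x ahead of the robot, y to its left, z up, the work surface at z = 0. Lengths are in mm, angles in degrees, forces in N, time in s.
With the tool pointing down it reaches from about 300 to 850 mm from the base axis. Payload 4.2 kg.
Tool frame: the origin (TCP) lies on the centre line of the jaws, within the pads' length; the fingertips stand 11 mm ahead of it and the grasp point (between the pads) lies 8 mm behind it; z points along the fingers, y is the direction in which the jaws open and shut (so a half turn about z gives the same grasp; the last joint's range is limited). The gripper opens to 91 mm and grips with 3 to 60 N. Pads are 32 mm wide; open, the fingers measure 118 mm over their backs; the gripper's body (76 mm by 178 mm) begins 60 mm behind the grasp point.
Start: joints at [74.255, 18.312, 89.639, -0, 72.044, -1.146], TCP at [144.931, 556.45, 224.976] pointing down, gripper open.
Joint ranges: [-177.97, 177.97], [-48.28, 115.42], [12.27, 149.76], [-77.06, 257.06], [2.81, 150.46], [-146.56, 146.56]. Speed limits (degrees/s): [147.25, 147.25, 180, 180, 180, 180].

### API

Orientations are given as [roll, pitch, yaw] about the fixed x, y, z axes, in that order (R = Rz(yaw) Ry(pitch) Rx(roll)).
In Python, from workcell import env, grab_frame gives the robot as it stands. The module is installed in compiled form; this text tells all that it offers.
- The arm moves only by the tool arm_command, never from a script. Its argument "series" is one flat list of numbers, 6 for each row, row after row: the shift along the world's x, y, z each as a share of 400 mm, from -1 to 1, then the turn, a rotation vector about the world's x, y, z each as a share of 45 degrees, from -1 to 1. A call has 1 to 20 rows; each row shifts and turns the commanded pose from where the row before left it; what a row does not reach is not made up. A row lasts 1/12 s, in which the tool goes at most 41.7 mm and 7.16 degrees, less where a joint would pass 70% of its speed; a pose out of reach is approached as far as the arm can. A call with a number of a shift or a turn outside -1 to 1 is refused whole. A call with a gripper value outside its range is refused whole. "hand" is the opening, from 0 (shut) to 1 (fully open), set as the call begins (left out, the last holds). The fingers move at their own pace and stop on an object; "newtons" is the grip in N (left out, the last holds). Time passes only in rows, so rows that do not move let the fingers close. It gives the time, the measured TCP pose, the force and the opening at its end, in the units of the state.
- env.state(): the state, without advancing time (a new reading comes with each control period).
- grab_frame(name): name is "side" or "top"; returns a dict with "frame" (400x640x3 uint8, red, green, blue), "intrinsics" (3x3 intrinsics, pixels), "R" (3x3) and "t" (3): a world point X has camera coordinates R X + t. Camera axes: x right, y down, z forward; pixel columns grow to the right and rows downward; lengths in mm; the calibration is good to about 2 mm. A picture is of the moment at which its call begins. There is no depth.
- env.job_done(): hands the job in, once; it reports no verdict.
The state is a dict: "time_s": time; "qpos": joint angles; "qvel": joint speeds; "effort": joint torques, N m; "ee_pos": TCP position; "ee_rot": TCP orientation; "force": force on the tool from outside, world axes, zero at the start; "torque": the same for the moment, N m; "gripper_width": finger opening in mm.
Only numpy, scipy, OpenCV 4.12 (cv2) and the standard library are available. Lean on these libraries where they do the work, as an engineer would, in place of code of your own. Each camera call takes 0.05 s, during which the arm holds its last target.

### The job

Check the seal of the delivered jar: lift the black-capped square jar, stand it upright and fully down in the square pocket of the plywood brace, and there unscrew its tight cap (counter-clockwise seen from above), turning only until the threads let go, about a quarter turn at most. Then finish while holding the cap in the gripper, level and straight above the jar, its lower rim a centimetre or two clear of the mouth, with the jar still standing in the brace; do not let go at the end. Grip gently, with no more than 60 N, because the plastic is thin, and leave the other things on the counter where they are.

Things in the scene. Friction and masses are not known exactly. Their poses are not given: they have to be found in the camera images.
- jar_mid (a point): Centre of the square jar's body. White plastic, about 0.3 kg: body 58 x 58 mm, 58 mm high (underside 29 mm below this point), on it a round neck 43 mm across whose rim is 60.5 mm above this point. x, y axes square to the sides, z up. Starts standing on the counter, cap screwed on; 96 mm high with the cap. The tight cap can carry the jar.
- jar_mouth (a point): Middle of the neck's top rim, 89.5 mm above the jar's underside. A foil-covered springy seal, 37 mm across, stands 3 mm (cap on) to 6 mm (cap off) above it and pushes up on the cap with about 12 N, which makes the cap tight. The cap's skirt reaches 20 mm below this rim, so the cap must rise over 20 mm to clear the neck.
- cap_mid (a point): Centre of the round black ribbed cap, 60 mm across, 26 mm high (13 mm each way), 35 g. Closed, it is 54 mm above jar_mid, its lower rim 12 mm above the body's flat top. Turns counter-clockwise from above against about 0.3 N m. Three-start thread: free after about 60 degrees relative to the jar, risen 3 mm, and stays free to about 100; then it lifts straight off.
- brace_floor (a point): Middle of the pocket's floor, 6 mm above the counter. Brace: fixed plywood base 130 x 130 mm, four walls round a pocket 64 x 64 mm inside; walls straight to 21 mm above its floor, then flaring at 45 degrees to 29 mm, 80 mm between lips. x, y axes square to the walls, z up. The jar fits in any quarter turn, 3 mm play each side, and can twist about 0.1 rad either way.
- parcel: Bystander: taped cardboard box 120 x 90 x 60 mm, origin at the centre of its underside.
- tape: Bystander: roll of parcel tape lying flat, 96 mm outside diameter, 45 mm high, origin at the centre of its underside.
- cleaner: Bystander: grey plastic bottle 64 mm across, 170 mm high, origin at the centre of its underside.
Not all that is in view belongs to the job. What is meant by the part that bears cap_mid is not green, and is the larger of those in its own colour.

How it is judged:
By the outcome, as a careful person would: the job done as asked, in the order asked, and still so for the second after the job is handed in, while the arm keeps its last pose, push and grip.
It also fails if it takes over 48 s, if anything falls off the work surface, if the arm or the gripper's body presses on something with over 40 N, if the wrist force passes 120 N, or if a joint passes its speed limit or range.

## Working session

There is one attempt and no reset: what is moved stays moved. The work goes in short steps, Python scripts to look and compute and a tool call to move; the robot and the scene stay as the last step left them, time stands still between calls to the robot, and variables do not carry over. Pictures are saved under pics/ and viewed, and the job is handed in when it is done.

Besides the shell and the picture viewer there is one more tool, called after "Call:" as a command line: name --argument value ..., lists and objects as JSON in quotes. arm_command: Moves the arm, as the interface text tells. Shift numbers are shares of 400 mm and turn numbers shares of 45 degrees, none past 1 either way. Its arguments: {"type":"object","properties":{"series":{"type":"array"},"hand":{"type":"number"},"newtons":{"type":"number"}},"required":["series"]}

```bash
mkdir -p pics
python3 - <<'E'
from workcell import env, grab_frame
import cv2,numpy as np
for n in ("side","top"):
    f=grab_frame(n); cv2.imwrite(f"pics/{n}0.png",f["frame"][:,:,::-1])
    np.savez(f"{n}0.npz",**f)
    print(n,f["intrinsics"].tolist(),f["R"].round(4).tolist(),f["t"].round(1).tolist())
print(env.state())
E
```

```text
side [[418.1239411201921, 0.0, 322.12211014218263], [0.0, 418.1239411201921, 200.5252390593151], [0.0, 0.0, 1.0]] [[-0.9849, -0.1726, -0.01], [-0.0802, 0.5073, -0.858], [0.1532, -0.8443, -0.5135]] [567.2, 110.2, 960.9]
top [[427.708759957158, 0.0, 316.31709755776643], [0.0, 427.708759957158, 199.1774700245629], [0.0, 0.0, 1.0]] [[-0.0144, -0.9999, 0.0026], [-0.9959, 0.0141, -0.0891], [0.089, -0.0038, -0.996]] [-7.5, 603.7, 832.8]
{'time_s': 0.1, 'qpos': array([ 7.42570007e+01,  1.83480816e+01,  8.96979021e+01,  6.94477052e-04,
        7.20449363e+01, -1.14612147e+00]), 'qvel': array([-0.10670592, -0.02021066, -0.20595145,  0.04624794, -0.08989493,
       -0.10764977]), 'effort': array([-1.18938344e-03, -4.13331127e+01, -2.32511848e+01,  7.28336675e-02,
        4.21794096e-02, -5.58797262e-05]), 'ee_pos': array([144.79124051, 556.02995453, 224.21356935]), 'ee_rot': array([-1.79909111e+02, -2.47878635e-03,  1.65402906e+02]), 'force': array([-0.11977556, -0.08903323,  0.32811887]), 'torque': array([ 0.01493099, -0.04879657, -0.00339042]), 'gripper_width': 90.92561130530348}
```

View pics/side0.png

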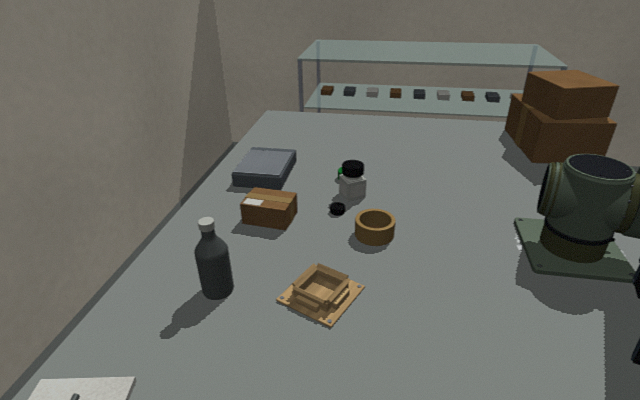

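View pics/top0.png

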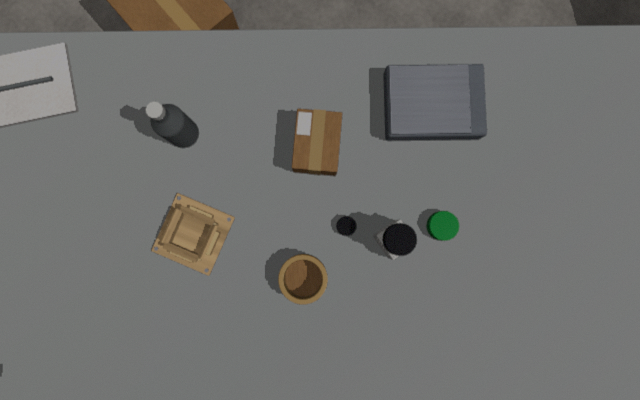

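The side view shows the jar with its black cap at about (353,170). In the top view, three things could be taken for the cap:
- large black disc on the white square jar at (399,239)
- small loose black cap at (346,225)
- green cap at (443,225)

I choose (399,239): it is black, it is the larger of the two black ones, and it sits on the jar. The brace is at (192,234).

```bash
cat > h.py <<'E'
import cv2,numpy as np
def ray(f,u,v,z):
    K,R,t=f["intrinsics"],f["R"],f["t"]
    d=R.T@np.linalg.solve(K,[u,v,1.]); c=-R.T@t
    return c+d*(z-c[2])/d[2]
def proj(f,X):
    p=f["intrinsics"]@(f["R"]@np.asarray(X,float)+f["t"]); return p[:2]/p[2]
E
python3 - <<'E'
from h import *
T=dict(np.load("top0.npz"));S=dict(np.load("side0.npz"))
im=T["frame"][:,:,::-1].copy()
g=im.max(2)
m=(g<35).astype(np.uint8)
for c in cv2.findContours(m,0,1)[0]:
    if cv2.contourArea(c)>100 :
        (u,v),r=cv2.minEnclosingCircle(c);print("dark",u,v,r,cv2.contourArea(c),ray(T,u,v,96).round(1))
m=(S["frame"].max(2)<35).astype(np.uint8)
for c in cv2.findContours(m,0,1)[0]:
    x,y,w,h=cv2.boundingRect(c)
    if 320<x<380 and 150<y<220 and cv2.contourArea(c)>30: print("side",x,y,w,h)
cr=np.ascontiguousarray(im[200:280,350:450]);cv2.imwrite("pics/jarcrop.png",cv2.resize(cr,None,fx=7,fy=7,interpolation=2))
cr=np.ascontiguousarray(im[185:283,140:245]);cv2.imwrite("pics/bracecrop.png",cv2.resize(cr,None,fx=6,fy=6,interpolation=2))
cr=S["frame"][255:335,265:375,::-1];cv2.imwrite("pics/bracecropS.png",cv2.resize(cr,None,fx=7,fy=7,interpolation=2))
cr=S["frame"][150:220,320:390,::-1];cv2.imwrite("pics/jarcropS.png",cv2.resize(cr,None,fx=8,fy=8,interpolation=2))
E
```

```text
dark 398.978271484375 239.1521759033203 16.509037017822266 769.5 [ 521.6 -166.3   96. ]
dark 346.0 225.55555725097656 9.676979064941406 254.0 [547.9 -69.7  96. ]
side 330 202 15 14
side 342 160 21 18
```

View pics/jarcrop.png

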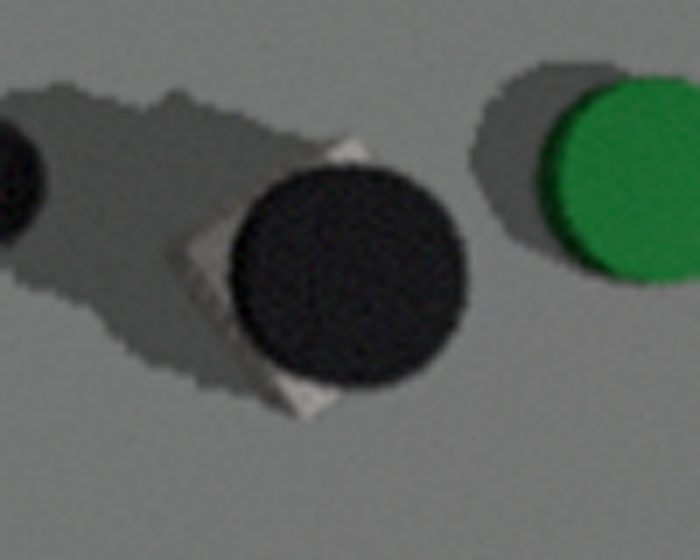

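View pics/bracecrop.png

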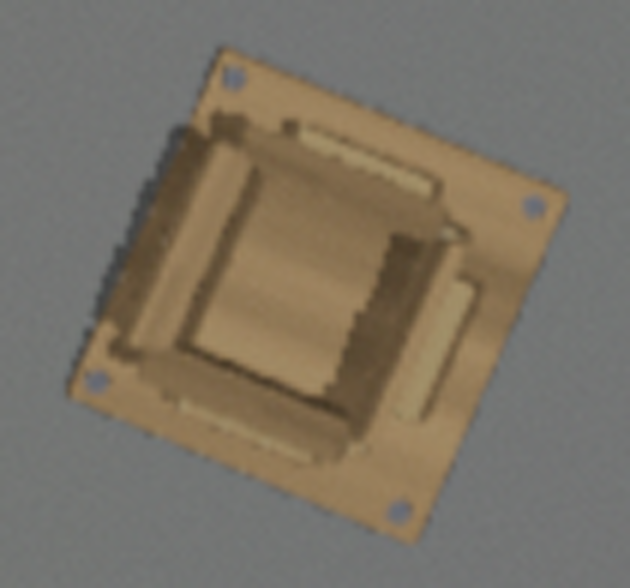

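View pics/bracecropS.png

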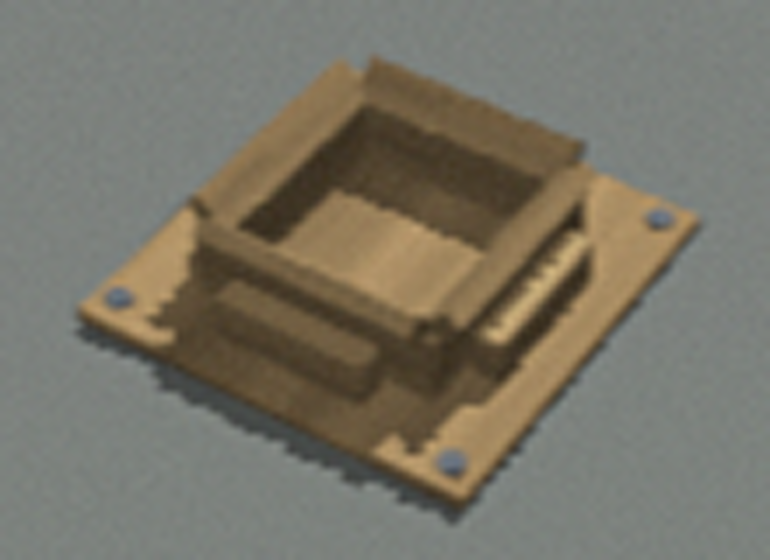

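View pics/jarcropS.png

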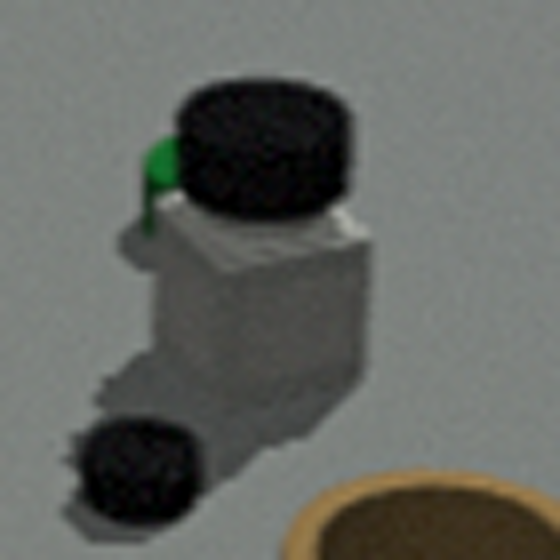

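Run:
```python
from h import *
T=dict(np.load("top0.npz"));S=dict(np.load("side0.npz"))
print("cam",(-T["R"].T@T["t"]).round(), (-S["R"].T@S["t"]).round())
def P(f,pts,s,o,z):
    r=np.array([ray(f,(x+.5)/s-.5+o[0],(y+.5)/s-.5+o[1],z)[:2] for x,y in pts]);print(r.round(1).tolist());
    d=np.diff(r,axis=0);print("  len",np.linalg.norm(d,axis=1).round(1),"ang",(np.degrees(np.arctan2(d[:,1],d[:,0]))%90).round(1));return r
print("jar");
r=P(T,[(352,133),(186,250),(305,420)],7,(350,200),58);print((r[0]+r[2])/2)
r=P(S,[(155,203),(232,273),(370,238)],8,(320,150),58);print((r[0]+r[2])/2)
print("capS",P(S,[(176,110),(264,77),(353,112)],8,(320,150),96))
print("brace")
r=P(T,[(222,47),(570,195),(415,545),(70,395),(222,47)],6,(140,185),6);print(r[:4].mean(0))
r=P(T,[(233,78),(534,206),(400,512),(97,381),(233,78)],6,(140,185),6);print(r[:4].mean(0))
r=P(S,[(78,310),(465,503),(702,218)],7,(265,255),6);print((r[0]+r[2])/2)
r=P(S,[(120,298),(452,463),(660,219)],7,(265,255),6);print((r[0]+r[2])/2)
for c in [(521.6,-166.3)]:
  # projected silhouette of cap for check
  a=np.linspace(0,2*np.pi,60)
  for f,n in((T,"T"),(S,"S")):
    pts=np.array([proj(f,[c[0]+30*np.cos(t),c[1]+30*np.sin(t),z]) for t in a for z in(70,96)])
    print(n,pts.min(0).round(1),pts.max(0).round(1))
m=(T["frame"].max(2)<40).astype(np.uint8)
n,l,st,ce=cv2.connectedComponentsWithStats(m);print([ (s.tolist(),c.round(1)) for s,c in zip(st,ce) if 300<s[4]<3000])
```

```text
cam [527. -13. 883.] [420. 853. 594.]
jar
[[560.9, -176.7], [529.4, -130.0], [482.6, -161.3]]
  len [56.3 56.3] ang [34.  33.8]
[ 521.72639345 -168.9847486 ]
[[557.9, -171.1], [525.4, -124.8], [482.1, -156.7]]
  len [56.5 53.8] ang [35.  36.4]
[ 519.97477154 -163.89935304]
[[550.5, -167.4], [523.9, -198.0], [491.1, -175.0]]
  len [40.5 40.1] ang [48.9 55.1]
capS [[ 550.54973463 -167.41873097]
 [ 523.92329728 -197.97998345]
 [ 491.05504707 -175.01532233]]
brace
[[623.4, 271.5], [570.9, 152.0], [453.4, 203.9], [505.4, 321.3], [623.4, 271.5]]
  len [130.6 128.5 128.4 128.1] ang [66.3 66.1 66.1 67.1]
[538.27600015 237.18008639]
[[612.7, 267.6], [567.3, 164.2], [464.5, 209.1], [510.0, 312.2], [612.7, 267.6]]
  len [112.9 112.1 112.7 111.9] ang [66.3 66.4 66.2 66.5]
[538.61505454 238.29220739]
[[620.8, 272.4], [502.6, 324.1], [451.1, 206.6]]
  len [129.  128.3] ang [66.4 66.4]
[535.96257932 239.49972177]
[[610.3, 265.9], [508.1, 311.1], [463.2, 208.9]]
  len [111.8 111.6] ang [66.1 66.3]
[536.74003836 237.43703108]
T [380.5 222.8] [415.3 255.6]
S [340.9 159.4] [363.2 177.9]
[([383, 224, 33, 31, 831], array([399. , 238.9]))]
```

Run:
```python
from h import *
T=dict(np.load("top0.npz"));S=dict(np.load("side0.npz"))
print("bottle",ray(T,155,111,170).round(),ray(S,217,286,0).round(),ray(S,207,224,170).round())
print("green top if z=20,60,90",[ray(T,443,225,z).round().tolist() for z in(20,60,90)])
print("tape",ray(T,303,279,45).round())
```

```text
bottle [745. 257. 170.] [753. 250.   0.] [739. 271. 170.]
green top if z=20,60,90 [[548.0, -271.0, 20.0], [547.0, -259.0, 60.0], [546.0, -250.0, 90.0]]
tape [447.  12.  45.]
```

Call:
arm_command --series '[0.03, -0.06, 0, 0, 0, -0.12, 0.03, -0.06, 0, 0, 0, -0.12, 0.03, -0.06, 0, 0, 0, -0.12, 0.03, -0.06, 0, 0, 0, -0.12, 0.03, -0.06, 0, 0, 0, -0.12, 0.03, -0.06, 0, 0, 0, -0.12, 0.03, -0.06, 0, 0, 0, -0.12, 0.03, -0.06, 0, 0, 0, -0.12, 0.03, -0.06, 0, 0, 0, -0.12, 0.03, -0.06, 0, 0, 0, -0.12, 0.03, -0.06, 0, 0, 0, -0.12, 0.03, -0.06, 0, 0, 0, -0.12, 0.03, -0.06, 0, 0, 0, -0.12, 0.03, -0.06, 0, 0, 0, -0.12, 0.03, -0.06, 0, 0, 0, -0.12, 0.03, -0.06, 0, 0, 0, -0.12, 0.03, -0.06, 0, 0, 0, -0.12, 0.03, -0.06, 0, 0, 0, -0.12, 0.03, -0.06, 0, 0, 0, -0.12, 0.03, -0.06, 0, 0, 0, -0.12]' --hand 1 --newtons 40

```text
time_s: 1.77
ee_pos: [385.0, 75.1, 224.8]
ee_rot: [-180.0, 0.0, 57.1]
force: [0.4, 0.8, -1.0]
gripper_width: 91.5
```

Call:
arm_command --series '[0.034, -0.06, -0.02, 0, 0, -0.128, 0.034, -0.06, -0.02, 0, 0, -0.128, 0.034, -0.06, -0.02, 0, 0, -0.128, 0.034, -0.06, -0.02, 0, 0, -0.128, 0.034, -0.06, -0.02, 0, 0, -0.128, 0.034, -0.06, -0.02, 0, 0, -0.128, 0.034, -0.06, -0.02, 0, 0, -0.128, 0.034, -0.06, -0.02, 0, 0, -0.128, 0.034, -0.06, -0.02, 0, 0, -0.128, 0.034, -0.06, -0.02, 0, 0, -0.124, 0.002, -0.007, -0.03, 0, 0, 0, 0, 0, 0, 0, 0, 0, 0, 0, 0, 0, 0, 0, 0, 0, 0, 0, 0, 0]'

```text
time_s: 2.93
ee_pos: [521.3, -165.7, 133.2]
ee_rot: [-180.0, 0.0, 0.0]
force: [0.2, 0.8, -0.1]
gripper_width: 91.2
```

Run:
```python
from workcell import env, grab_frame
import cv2,numpy as np
f=grab_frame("side")["frame"]; cv2.imwrite("pics/side1.png",cv2.resize(f[80:240,260:450,::-1],None,fx=4,fy=3.75,interpolation=2))
s=env.state();print(s["ee_pos"],s["force"])
```

```text
[ 521.60671533 -165.7082636   133.55404075] [ 1.5343679   0.01433142 -0.24359608]
```

View pics/side1.png

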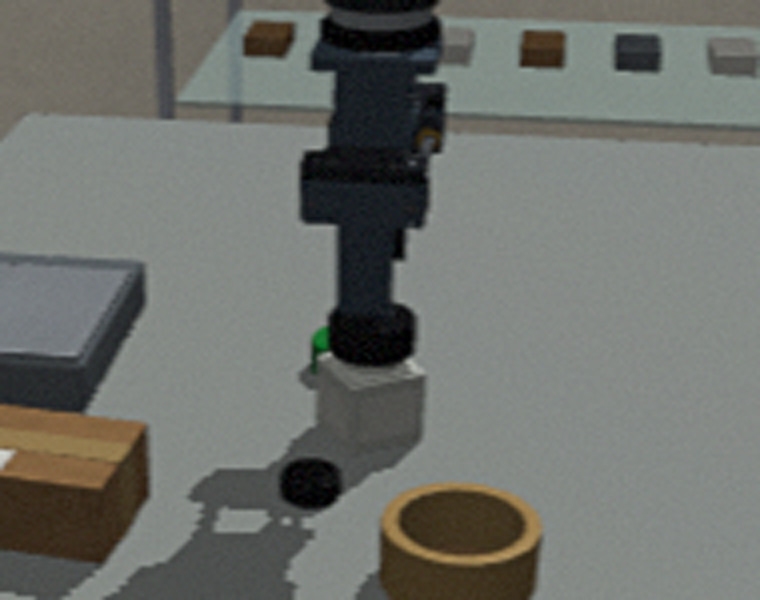

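The side view shows the jaws opening along world y, towards the green-capped item, so I had the jaw axis a quarter turn off. I'll turn the tool 90 degrees so the jaws open along x, clear of the green and small black caps.

Call:
arm_command --series '[0, 0, 0, 0, 0, 0.1333, 0, 0, 0, 0, 0, 0.1333, 0, 0, 0, 0, 0, 0.1333, 0, 0, 0, 0, 0, 0.1333, 0, 0, 0, 0, 0, 0.1333, 0, 0, 0, 0, 0, 0.1333, 0, 0, 0, 0, 0, 0.1333, 0, 0, 0, 0, 0, 0.1333, 0, 0, 0, 0, 0, 0.1333, 0, 0, 0, 0, 0, 0.1333, 0, 0, 0, 0, 0, 0.1333, 0, 0, 0, 0, 0, 0.1333, 0, 0, 0, 0, 0, 0.1333, 0, 0, 0, 0, 0, 0.1333, 0, 0, 0, 0, 0, 0.1333, 0, 0, -0.02, 0, 0, 0, 0, 0, -0.02, 0, 0, 0, 0, 0, -0.02, 0, 0, 0, 0, 0, -0.02, 0, 0, 0, 0, 0, 0, 0, 0, 0]'

```text
time_s: 4.65
ee_pos: [520.3, -165.8, 98.8]
ee_rot: [-179.8, -0.1, 89.9]
force: [-1.2, -0.3, 0.4]
gripper_width: 90.9
```

Run:
```python
from workcell import env, grab_frame
import cv2,numpy as np
f=grab_frame("side")["frame"]; cv2.imwrite("pics/side2.png",cv2.resize(f[100:220,290:420,::-1],None,fx=5,fy=5,interpolation=2))
```

```text
(no output)
```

View pics/side2.png

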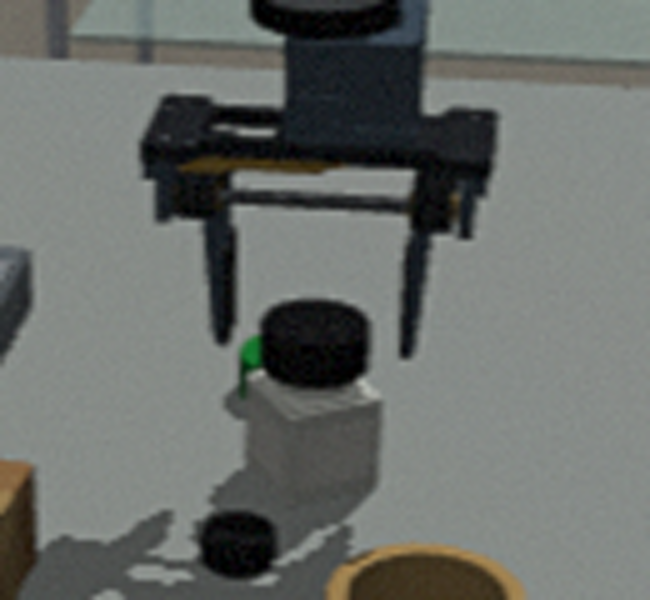

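Jaws straddle the cap along x, with clear gaps on both sides. Descend and grip.

Call:
arm_command --series '[0, 0, -0.015, 0, 0, 0, 0, 0, -0.015, 0, 0, 0, 0, 0, -0.015, 0, 0, 0, 0, 0, -0.015, 0, 0, 0, 0, 0, 0, 0, 0, 0, 0, 0, 0, 0, 0, 0]'

```text
time_s: 5.2
ee_pos: [521.4, -166.3, 76.5]
ee_rot: [-179.9, -0.0, 90.0]
force: [0.1, 0.7, 0.3]
gripper_width: 91.0
```

Call:
arm_command --series '[0, 0, 0, 0, 0, 0, 0, 0, 0, 0, 0, 0, 0, 0, 0, 0, 0, 0, 0, 0, 0, 0, 0, 0, 0, 0, 0, 0, 0, 0, 0, 0, 0, 0, 0, 0, 0, 0, 0, 0, 0, 0, 0, 0, 0, 0, 0, 0, 0, 0, 0, 0, 0, 0, 0, 0, 0, 0, 0, 0]' --hand 0 --newtons 40

```text
time_s: 6.03
ee_pos: [521.5, -166.4, 77.1]
ee_rot: [-180.0, 0.0, 90.0]
force: [-2.0, -0.2, 2.0]
gripper_width: 59.3
```

Call:
arm_command --series '[0, 0, 0.01, 0, 0, 0, 0, 0, 0.02, 0, 0, 0, 0, 0, 0.03, 0, 0, 0, 0, 0, 0.04, 0, 0, 0, 0, 0, 0.04, 0, 0, 0, 0, 0, 0.04, 0, 0, 0, 0, 0, 0.03, 0, 0, 0, 0, 0, 0.02, 0, 0, 0, 0, 0, 0.01, 0, 0, 0, 0, 0, 0.01, 0, 0, 0, 0, 0, 0, 0, 0, 0, 0, 0, 0, 0, 0, 0, 0, 0, 0, 0, 0, 0]'

```text
time_s: 7.12
ee_pos: [521.3, -166.2, 176.2]
ee_rot: [-179.9, -0.0, 90.0]
force: [-0.0, 0.3, -2.4]
gripper_width: 59.1
```

Run:
```python
from workcell import env, grab_frame
import cv2,numpy as np
F=grab_frame("side");f=F["frame"]; np.savez("side3.npz",**F); cv2.imwrite("pics/side3.png",cv2.resize(f[80:220,290:420,::-1],None,fx=4.2,fy=4.2,interpolation=2))
F=grab_frame("top");f=F["frame"]; np.savez("top3.npz",**F);cv2.imwrite("pics/top3.png",cv2.resize(f[190:290,330:470,::-1],None,fx=5,fy=5,interpolation=2))
s=env.state();print(s)
```

```text
{'time_s': 7.2167, 'qpos': array([-1.88879395e+01,  1.79212525e+01,  9.76050614e+01,  2.47219278e-03,
        6.45494665e+01, -1.88495573e+01]), 'qvel': array([-0.02779939, -0.0988671 , -0.16302168, -0.11916392, -0.04534942,
        0.10096928]), 'effort': array([ 2.27964018e-03, -4.11847758e+01, -2.29248637e+01,  4.96213103e-02,
        6.39151619e-02, -4.26712847e-05]), 'ee_pos': array([ 521.37631167, -166.21656228,  176.28821507]), 'ee_rot': array([-1.79929004e+02, -2.65946828e-02,  8.99605375e+01]), 'force': array([-0.28390823,  0.53785402, -2.51722949]), 'torque': array([-0.00479343,  0.07220382,  0.01501607]), 'gripper_width': 59.37885742631335}
```

View pics/side3.png

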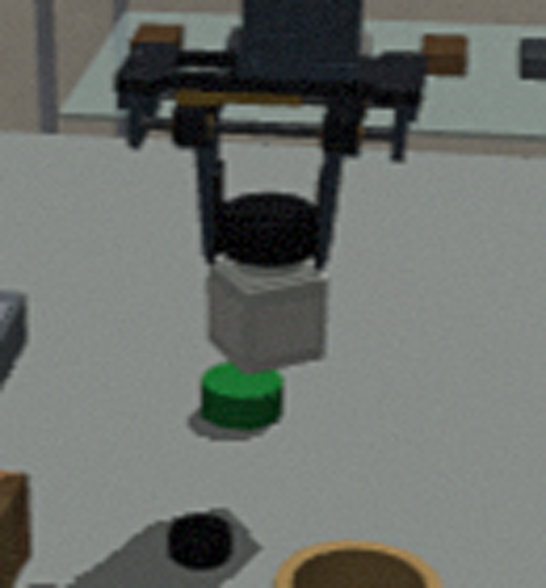

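View pics/top3.png

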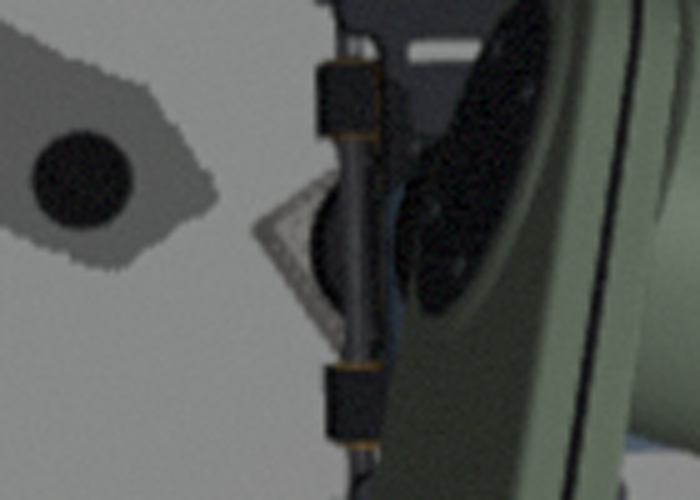

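The jar hangs from the cap, and it looks upright in the side view (body at about (268,310) in that crop). Measure its yaw and offset in the hand.

Run:
```python
from h import *
S=dict(np.load("side3.npz"));T=dict(np.load("top3.npz"))
f=S["frame"][130:175,330:375,::-1]
cv2.imwrite("pics/s3c.png",cv2.resize(f,None,fx=13,fy=13,interpolation=2))
f=T["frame"][210:265,370:410,::-1]
cv2.imwrite("pics/t3c.png",cv2.resize(f,None,fx=10,fy=10,interpolation=2))
```

```text
(no output)
```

View pics/s3c.png

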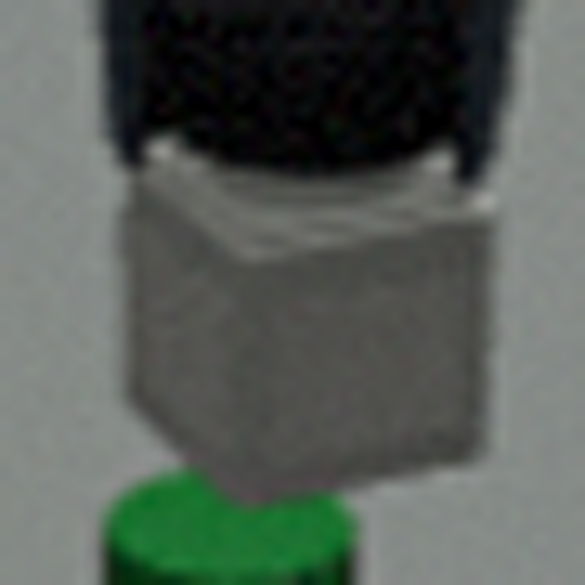

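View pics/t3c.png

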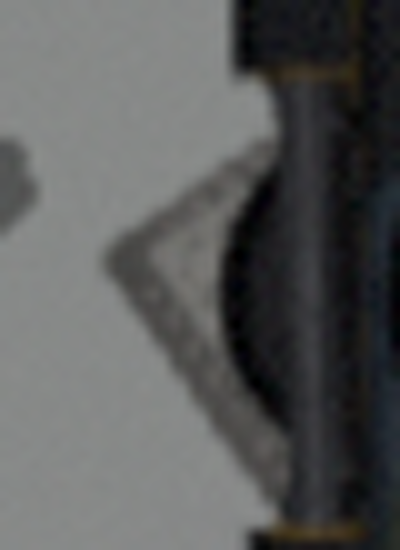

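Run:
```python
from h import *
S=dict(np.load("side3.npz"));T=dict(np.load("top3.npz"))
def P(f,pts,s,o,z):
    r=np.array([ray(f,(x+.5)/s-.5+o[0],(y+.5)/s-.5+o[1],z)[:2] for x,y in pts]);print(r.round(1).tolist());
    d=np.diff(r,axis=0);print("  len",np.linalg.norm(d,axis=1).round(1),"ang",(np.degrees(np.arctan2(d[:,1],d[:,0]))%90).round(1));print("  mid",(r[0]+r[-1])/2)
P(S,[(130,182),(240,260),(495,207)],13,(330,130),157.2)
P(S,[(130,398),(245,503),(485,457)],13,(330,130),99.2)
P(T,[(265,137),(103,258),(280,515)],10,(370,210),157.2)
# model overlay
for yaw in (34,):
  for c in ((521.4,-166.4),):
    for z in(99.2,157.2):
      for k in range(4):
        a=np.radians(yaw+45+90*k);X=[c[0]+41*np.cos(a),c[1]+41*np.sin(a),z]
        p=proj(S,X);q=proj(T,X)
        print(z,((p-[330,130]+.5)*13-.5).round(),((q-[370,210]+.5)*10-.5).round())
```

```text
[[555.6, -159.0], [529.0, -124.0], [481.8, -157.4]]
  len [43.9 57.8] ang [37.3 35.3]
  mid [ 518.71711782 -158.18477106]
[[557.8, -179.7], [528.0, -134.2], [481.6, -162.8]]
  len [54.4 54.5] ang [33.3 31.7]
  mid [ 519.73518501 -171.21947679]
[[548.9, -150.2], [528.9, -122.2], [485.4, -150.8]]
  len [34.5 52.1] ang [35.6 33.3]
  mid [ 517.14776156 -150.52414242]
99.2 [234. 520.] [ 77. 257.]
99.2 [486. 466.] [262. 520.]
99.2 [352. 358.] [520. 337.]
99.2 [108. 408.] [334.  76.]
157.2 [240. 256.] [126. 256.]
157.2 [499. 205.] [327. 540.]
157.2 [361. 104.] [605. 342.]
157.2 [111. 151.] [404.  60.]
```

Call:
arm_command --series '[0.0024, 0.02, 0, 0, 0, 0.0444, 0.0024, 0.035, 0, 0, 0, 0.0444, 0.0024, 0.05, 0, 0, 0, 0.0444, 0.0024, 0.06, 0, 0, 0, 0.0444, 0.0024, 0.065, 0, 0, 0, 0.0444, 0.0024, 0.065, 0, 0, 0, 0.0444, 0.0024, 0.065, 0, 0, 0, 0.0444, 0.0024, 0.065, 0, 0, 0, 0.0444, 0.0024, 0.065, 0, 0, 0, 0.0444, 0.0024, 0.065, 0, 0, 0, 0.0444, 0.0024, 0.065, 0, 0, 0, 0.0444, 0.0024, 0.065, 0, 0, 0, 0.0444, 0.0024, 0.065, 0, 0, 0, 0.0444, 0.0024, 0.065, 0, 0, 0, 0.0444, 0.0024, 0.06, 0, 0, 0, 0.0444, 0.0024, 0.05, 0, 0, 0, 0.0444, 0, 0.035, 0, 0, 0, 0, 0, 0.02, 0, 0, 0, 0, 0, 0.013, 0, 0, 0, 0, 0, 0, 0, 0, 0, 0]'

```text
time_s: 8.88
ee_pos: [536.9, 231.3, 176.8]
ee_rot: [-180.0, -0.0, 122.0]
force: [-0.6, -0.1, -3.5]
gripper_width: 59.4
```

Run:
```python
from workcell import env, grab_frame
import cv2,numpy as np
F=grab_frame("side");f=F["frame"]; np.savez("side4.npz",**F); cv2.imwrite("pics/side4.png",cv2.resize(f[180:340,240:400,::-1],None,fx=3.7,fy=3.7,interpolation=2))
F=grab_frame("top");f=F["frame"]; np.savez("top4.npz",**F);cv2.imwrite("pics/top4.png",cv2.resize(f[160:310,110:290,::-1],None,fx=4,fy=4,interpolation=2))
s=env.state();print(s["time_s"],s["ee_pos"],s["ee_rot"],s["force"],s["torque"],s["gripper_width"])
```

```text
8.9833 [536.98029898 230.06180607 176.87297017] [-1.79961352e+02  2.61381371e-02  1.21899616e+02] [ 0.94367127  0.42294217 -2.41916506] [-0.07483776  0.09174007  0.01019214] 59.469838806900434
```

View pics/side4.png

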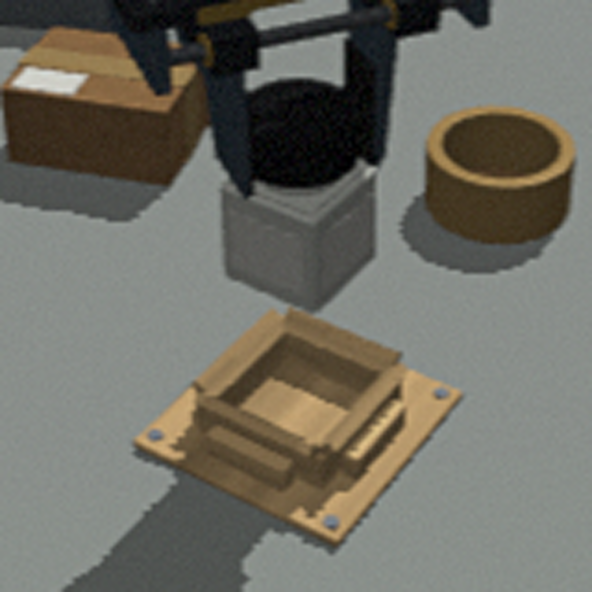

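View pics/top4.png

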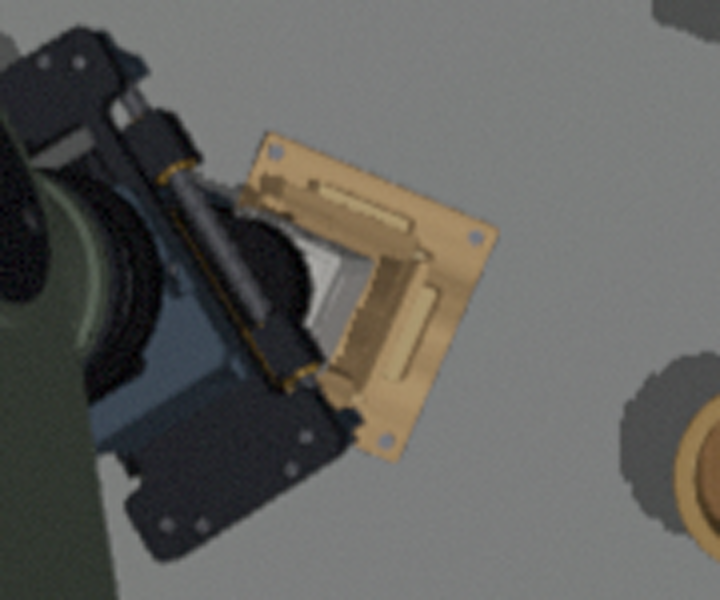

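Run:
```python
from h import *
S=dict(np.load("side4.npz"));T=dict(np.load("top4.npz"))
f=S["frame"][220:266,298:344,::-1]
cv2.imwrite("pics/s4c.png",cv2.resize(f,None,fx=13,fy=13,interpolation=2))
f=T["frame"][205:255,165:215,::-1]
cv2.imwrite("pics/t4c.png",cv2.resize(f,None,fx=12,fy=12,interpolation=2))
c=(537.,230.2)
for yaw in (66.3,):
    for z in(99,157):
      for k in range(4):
        a=np.radians(yaw+45+90*k);X=[c[0]+41*np.cos(a),c[1]+41*np.sin(a),z]
        p=proj(S,X);q=proj(T,X)
        print(z,((p-[298,220]+.5)*13-.5).round(),((q-[165,205]+.5)*12-.5).round())
```

```text
99 [360. 604.] [-42. 453.]
99 [575. 391.] [306. 603.]
99 [251. 265.] [463. 250.]
99 [ 27. 464.] [117. 102.]
157 [357. 270.] [-190.  458.]
157 [580.  67.] [185. 620.]
157 [244. -53.] [356. 238.]
157 [ 11. 136.] [-18.  79.]
```

View pics/s4c.png

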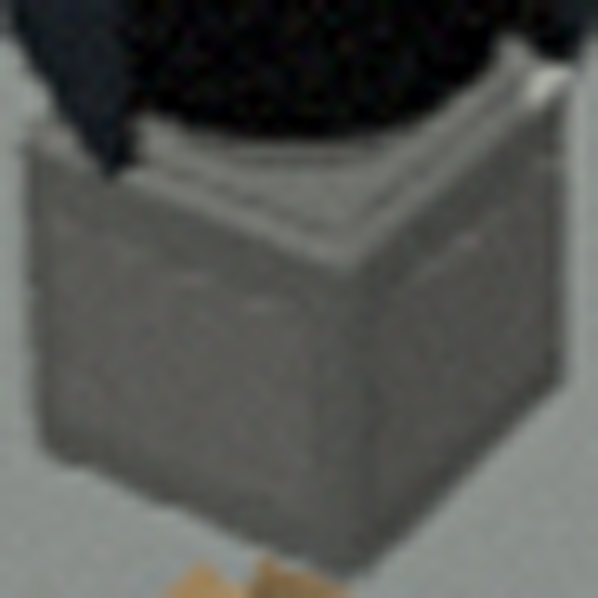

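View pics/t4c.png

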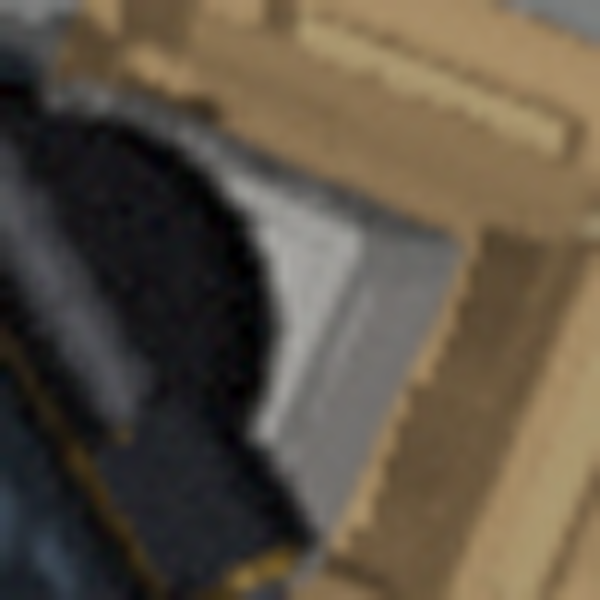

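Yaw is aligned: the jar's edges run parallel to the pocket. The body sits about (+1,-1) mm from the TCP, and y is 8 mm short because I mis-summed the rows. Correct that and come down to just above the lips.

Call:
arm_command --series '[-0.002, 0.007, 0, 0, 0, 0, 0, 0.007, 0, 0, 0, 0, 0, 0.006, 0, 0, 0, 0, 0, 0, -0.01, 0, 0, 0, 0, 0, -0.02, 0, 0, 0, 0, 0, -0.03, 0, 0, 0, 0, 0, -0.03, 0, 0, 0, 0, 0, -0.02, 0, 0, 0, 0, 0, -0.02, 0, 0, 0, 0, 0, -0.01, 0, 0, 0, 0, 0, 0, 0, 0, 0, 0, 0, 0, 0, 0, 0]'

```text
time_s: 9.98
ee_pos: [536.5, 238.9, 121.0]
ee_rot: [180.0, 0.0, 121.9]
force: [0.7, 0.1, -2.5]
gripper_width: 59.3
```

Run:
```python
from workcell import env, grab_frame
import cv2,numpy as np
F=grab_frame("side");f=F["frame"]; cv2.imwrite("pics/side5.png",cv2.resize(f[220:340,260:380,::-1],None,fx=4.9,fy=4.9,interpolation=2))
s=env.state();print(s["time_s"],s["ee_pos"],s["ee_rot"],s["force"],s["torque"],s["gripper_width"])
```

```text
10.0333 [536.67520399 238.98839179 121.38883295] [1.79941609e+02 9.46462572e-03 1.21927205e+02] [-0.7536854   0.44648676 -2.50979718] [-0.0463426   0.05404095 -0.023132  ] 59.21513223056215
```

View pics/side5.png

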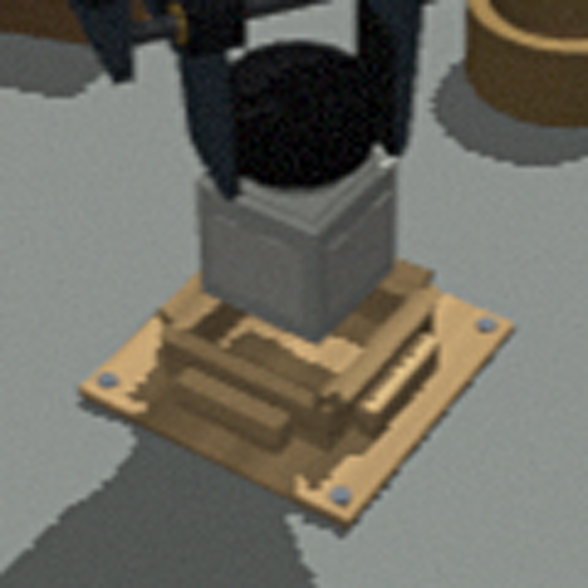

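Call:
arm_command --series '[0, 0, -0.008, 0, 0, 0, 0, 0, -0.008, 0, 0, 0, 0, 0, -0.008, 0, 0, 0, 0, 0, -0.008, 0, 0, 0, 0, 0, -0.008, 0, 0, 0, 0, 0, -0.008, 0, 0, 0, 0, 0, -0.008, 0, 0, 0, 0, 0, -0.008, 0, 0, 0, 0, 0, -0.008, 0, 0, 0, 0, 0, 0, 0, 0, 0]'

```text
time_s: 10.87
ee_pos: [535.8, 238.7, 91.3]
ee_rot: [-179.9, -0.0, 121.9]
force: [-0.1, -0.5, -2.8]
gripper_width: 59.5
```

No contact force so far. Go on to the floor.

Call:
arm_command --series '[0, 0, -0.005, 0, 0, 0, 0, 0, -0.005, 0, 0, 0, 0, 0, -0.005, 0, 0, 0, 0, 0, -0.004, 0, 0, 0, 0, 0, -0.003, 0, 0, 0, 0, 0, 0, 0, 0, 0, 0, 0, 0, 0, 0, 0]'

```text
time_s: 11.45
ee_pos: [536.4, 238.9, 83.4]
ee_rot: [180.0, 0.0, 121.9]
force: [-0.3, 0.5, -3.9]
gripper_width: 59.6
```

Run:
```python
from workcell import env, grab_frame
import cv2,numpy as np
F=grab_frame("side");f=F["frame"]; cv2.imwrite("pics/side6.png",cv2.resize(f[230:340,260:380,::-1],None,fx=4.9,fy=4.9,interpolation=2))
s=env.state();print(s["time_s"],s["ee_pos"],s["ee_rot"],s["force"],s["torque"],s["gripper_width"])
```

```text
11.5 [536.32348801 238.9070688   83.39848539] [ 1.79987933e+02 -2.56688749e-04  1.21927045e+02] [-0.25053205  0.68263676 -3.48452645] [-0.07011338 -0.00486672 -0.00832693] 59.531949481510715
```

View pics/side6.png

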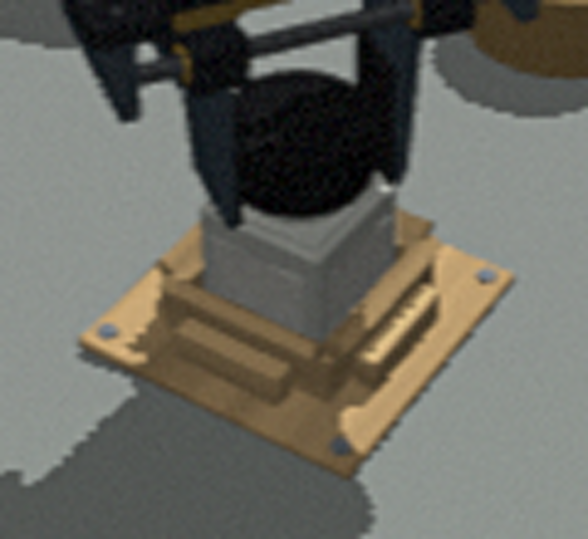

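Force z is still the jar's full weight, so it has not quite touched down. Creep lower.

Call:
arm_command --series '[0, 0, -0.001, 0, 0, 0, 0, 0, -0.001, 0, 0, 0, 0, 0, 0, 0, 0, 0, 0, 0, 0, 0, 0, 0]'

```text
time_s: 11.83
ee_pos: [536.4, 238.9, 83.1]
ee_rot: [180.0, 0.0, 121.9]
force: [-1.4, -0.2, 2.2]
gripper_width: 59.6
```

Call:
arm_command --series '[0, 0, -0.001, 0, 0, 0, 0, 0, -0.001, 0, 0, 0, 0, 0, 0, 0, 0, 0, 0, 0, 0, 0, 0, 0]'

```text
time_s: 12.17
ee_pos: [536.4, 238.9, 82.9]
ee_rot: [180.0, 0.0, 121.9]
force: [-2.9, -1.8, 8.2]
gripper_width: 59.5
```

The jar is now seated: the floor pushes back about 8 N. Start unscrewing with a small rise.

Call:
arm_command --series '[0, 0, 0, 0, 0, 0.0889, 0, 0, 0.0004, 0, 0, 0.0889, 0, 0, 0.0004, 0, 0, 0.0889, 0, 0, 0.0004, 0, 0, 0.0889, 0, 0, 0.0004, 0, 0, 0.0889, 0, 0, 0.0004, 0, 0, 0.0889, 0, 0, 0.0004, 0, 0, 0.0889, 0, 0, 0.0004, 0, 0, 0.0889, 0, 0, 0, 0, 0, 0, 0, 0, 0, 0, 0, 0]' --newtons 45

```text
time_s: 13.0
ee_pos: [536.7, 239.2, 84.2]
ee_rot: [179.9, 0.1, 153.9]
force: [-2.4, -1.1, 5.9]
gripper_width: 59.3
```

Run:
```python
from workcell import env, grab_frame
import cv2,numpy as np
F=grab_frame("side");f=F["frame"]; cv2.imwrite("pics/side7.png",cv2.resize(f[230:340,260:380,::-1],None,fx=4.9,fy=4.9,interpolation=2))
s=env.state();print(s["time_s"],s["qpos"],s["ee_pos"],s["ee_rot"],s["force"],s["torque"],s["gripper_width"])
```

```text
13.05 [ 2.28915897e+01  2.62478965e+01  9.91832867e+01  1.97997390e-02
  5.44671690e+01 -4.10631484e+01] [536.69405955 239.19786273  84.13894053] [1.79912763e+02 5.46062536e-02 1.53943204e+02] [-1.63172705 -1.30790397  6.11175972] [-0.06809732  0.38664199  0.05535834] 59.69680053724584
```

View pics/side7.png

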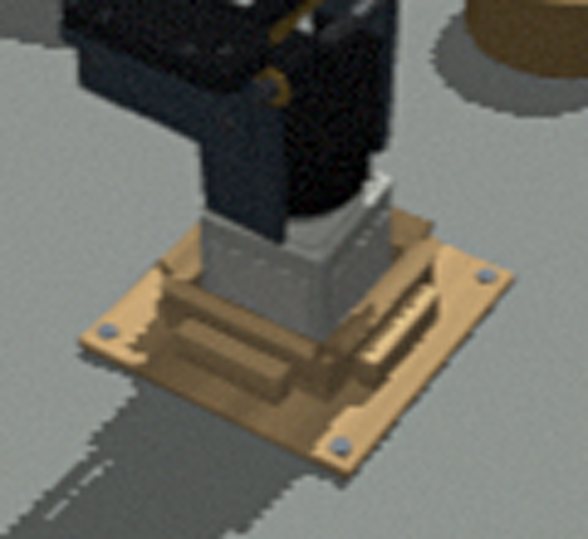

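Call:
arm_command --series '[0, 0, 0.0005, 0, 0, 0.0889, 0, 0, 0.0005, 0, 0, 0.0889, 0, 0, 0.0005, 0, 0, 0.0889, 0, 0, 0.0005, 0, 0, 0.0889, 0, 0, 0.0005, 0, 0, 0.0889, 0, 0, 0.0005, 0, 0, 0.0889]'

```text
time_s: 13.55
ee_pos: [536.2, 238.5, 85.2]
ee_rot: [-180.0, 0.0, 178.1]
force: [-3.3, -3.5, 8.1]
gripper_width: 58.8
```

Run:
```python
from workcell import env
s=env.state();print(s["time_s"],s["qpos"],s["ee_pos"],s["ee_rot"],s["force"],s["torque"],s["gripper_width"])
```

```text
13.55 [ 2.28674042e+01  2.61657977e+01  9.91383447e+01 -2.37150885e-02
  5.46958189e+01 -6.52305902e+01] [536.17665125 238.49240591  85.23454941] [-1.79982442e+02  8.14159806e-03  1.78111701e+02] [-3.31085258 -3.48996516  8.06704943] [-0.47866476  0.53718677 -0.14763271] 58.81856657361359
```

Call:
arm_command --series '[0, 0, 0.0005, 0, 0, 0.0889, 0, 0, 0.0005, 0, 0, 0.0889, 0, 0, 0.0004, 0, 0, 0.0889, 0, 0, 0, 0, 0, 0.0889, 0, 0, 0, 0, 0, 0.0889, 0, 0, 0, 0, 0, 0.0889, 0, 0, 0, 0, 0, 0, 0, 0, 0, 0, 0, 0]'

```text
time_s: 14.22
ee_pos: [536.6, 237.9, 85.7]
ee_rot: [-179.9, 0.0, -158.0]
force: [-1.9, -4.0, 6.3]
gripper_width: 59.2
```

Run:
```python
from workcell import env, grab_frame
import cv2,numpy as np
F=grab_frame("side");f=F["frame"]; cv2.imwrite("pics/side8.png",cv2.resize(f[230:340,260:380,::-1],None,fx=4.9,fy=4.9,interpolation=2))
s=env.state();print(s["time_s"],s["qpos"],s["ee_pos"],s["ee_rot"],s["force"],s["torque"],s["gripper_width"])
```

```text
14.2667 [ 22.84467891  26.14458272  99.10481067  -0.11576724  54.73825394
 -89.06514633] [536.55008263 237.93499244  85.64296088] [-1.79905672e+02  1.38383764e-02 -1.58023340e+02] [-1.84349485 -3.70567098  7.12115204] [-0.73947382  0.34441277  0.0430079 ] 59.06508047383157
```

View pics/side8.png

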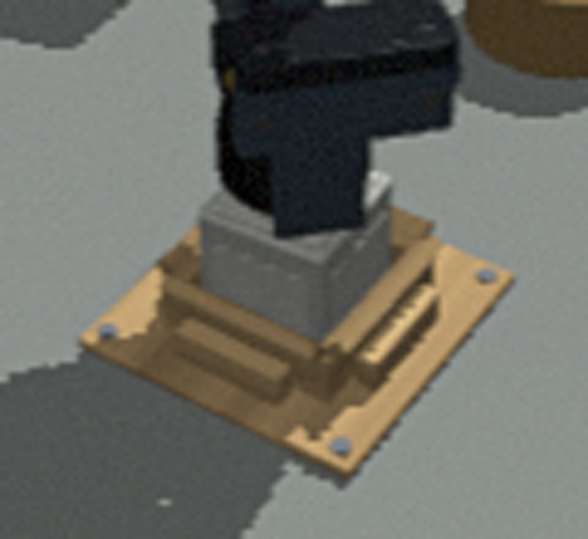

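Call:
arm_command --series '[0, 0, 0.002, 0, 0, 0, 0, 0, 0.002, 0, 0, 0, 0, 0, 0.003, 0, 0, 0, 0, 0, 0.003, 0, 0, 0, 0, 0, 0.003, 0, 0, 0, 0, 0, 0, 0, 0, 0, 0, 0, 0, 0, 0, 0]'

```text
time_s: 14.85
ee_pos: [536.4, 238.9, 89.9]
ee_rot: [-180.0, 0.0, -158.1]
force: [0.3, -0.8, -0.6]
gripper_width: 59.3
```

Run:
```python
from workcell import env, grab_frame
import cv2,numpy as np
F=grab_frame("side");f=F["frame"]; cv2.imwrite("pics/side9.png",cv2.resize(f[230:340,260:380,::-1],None,fx=4.9,fy=4.9,interpolation=2))
s=env.state();print(s["time_s"],s["ee_pos"],s["ee_rot"],s["force"],s["torque"],s["gripper_width"])
```

```text
14.9 [536.38360375 238.85724591  89.84257092] [-1.79996110e+02  8.50550324e-03 -1.58055445e+02] [ 0.26056416 -1.34149184  0.01525301] [-0.13561273 -0.06725226 -0.0467473 ] 59.27760956592815
```

View pics/side9.png

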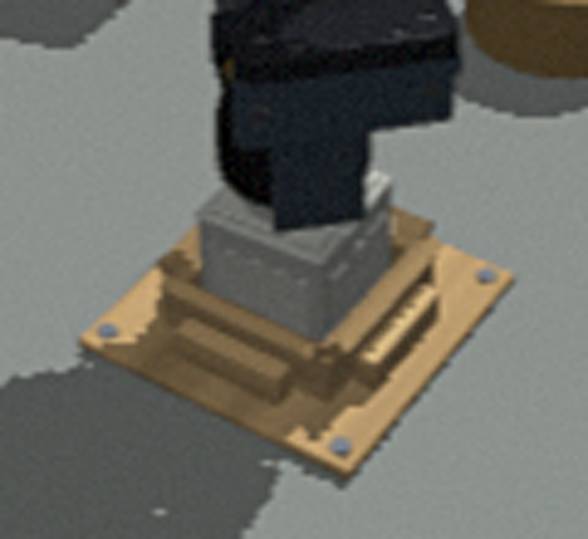

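Threads are free: the body stays put and force z is only about the cap's own weight. Lift straight to about 15 mm clear.

Call:
arm_command --series '[0, 0, 0.004, 0, 0, 0, 0, 0, 0.006, 0, 0, 0, 0, 0, 0.007, 0, 0, 0, 0, 0, 0.007, 0, 0, 0, 0, 0, 0.007, 0, 0, 0, 0, 0, 0.007, 0, 0, 0, 0, 0, 0.007, 0, 0, 0, 0, 0, 0.007, 0, 0, 0, 0, 0, 0.007, 0, 0, 0, 0, 0, 0.006, 0, 0, 0, 0, 0, 0.004, 0, 0, 0, 0, 0, 0.002, 0, 0, 0, 0, 0, 0, 0, 0, 0, 0, 0, 0, 0, 0, 0, 0, 0, 0, 0, 0, 0]'

```text
time_s: 16.15
ee_pos: [536.2, 238.8, 118.1]
ee_rot: [180.0, -0.0, -158.1]
force: [0.6, 0.0, -0.9]
gripper_width: 59.5
```

Run:
```python
from workcell import env, grab_frame
import cv2,numpy as np
F=grab_frame("side");np.savez("side10.npz",**F);f=F["frame"]; cv2.imwrite("pics/side10.png",cv2.resize(f[210:340,260:380,::-1],None,fx=4.6,fy=4.6,interpolation=2))
F=grab_frame("top");f=F["frame"]; cv2.imwrite("pics/top10.png",f[:,:,::-1])
s=env.state();print(s["time_s"],s["ee_pos"],s["ee_rot"],s["force"],s["torque"],s["gripper_width"])
```

```text
16.25 [536.20236608 238.78874146 118.08146801] [ 1.79996857e+02 -2.10845549e-02 -1.58061617e+02] [ 0.25372939  0.27255858 -1.27303686] [ 0.0574713   0.03509221 -0.04490202] 59.27745528315726
```

View pics/side10.png

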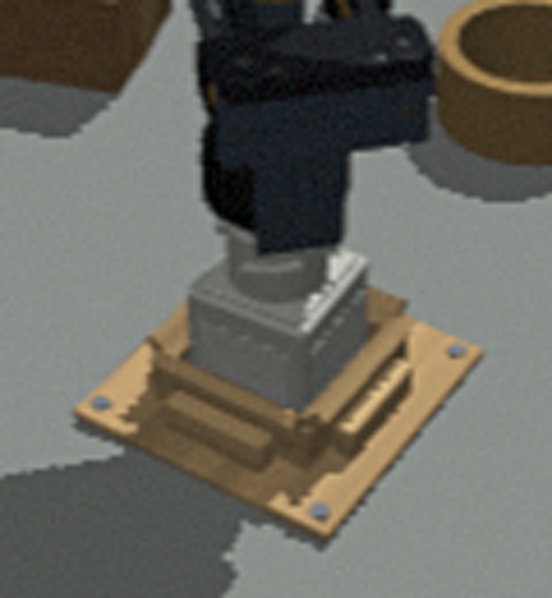

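View pics/top10.png

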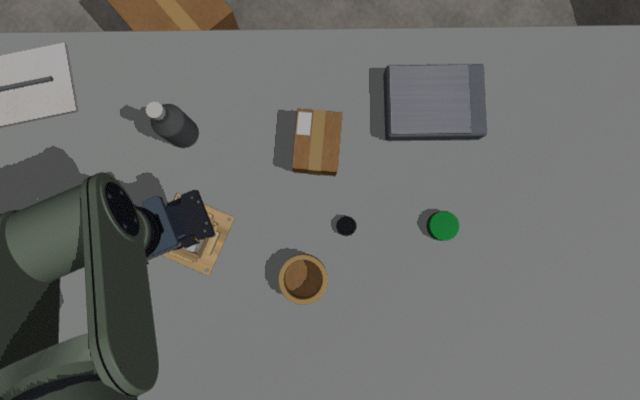

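Run:
```python
from h import *
S=dict(np.load("side10.npz"))
im=S["frame"][:,:,::-1].copy()
k=10;o=(295,230)
b=cv2.convertScaleAbs(cv2.resize(im[230:280,295:350],None,fx=k,fy=k,interpolation=2),alpha=1.8,beta=15)
def circ(c,r,z,col):
    p=np.array([(proj(S,[c[0]+r*np.cos(a),c[1]+r*np.sin(a),z])-o+.5)*k for a in np.linspace(0,2*np.pi,80)]).round().astype(int)
    cv2.polylines(b,[p],True,col,1)
circ((537,238),30,111.1,(0,255,255));circ((537,238),30,137.1,(0,255,255));circ((537,238),21.5,95.5,(0,0,255));circ((537,238),21.5,64,(0,0,255))
cv2.imwrite("pics/ov.png",b)
```

```text
(no output)
```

View pics/ov.png

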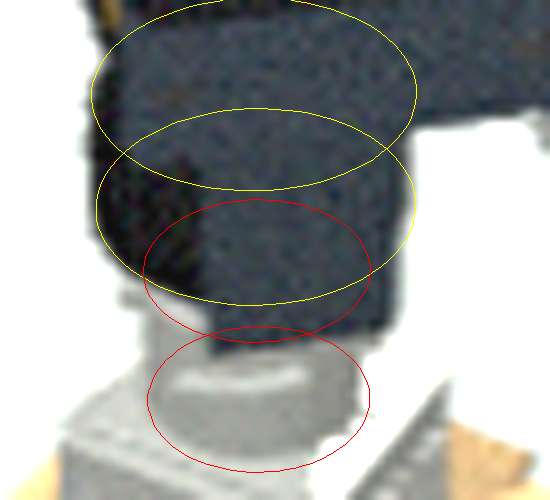

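The cap's visible edge follows the drawn level circle at rim height 111 mm, about 15 mm above the mouth, and it is concentric with the neck to about 1–2 mm. The jar stands in the brace, and in the top view the bystanders are where they were. Handing in.

Run:
```python
from workcell import env
env.job_done();print(env.state()["time_s"],env.state()["gripper_width"])
```

```text
the job is handed in; nothing more can be done
the job is handed in; nothing more can be done
```

The job is handed in after about 16 s of robot time. The black cap is held in the gripper (grip 45 N, opening 59.3 mm) above the jar, which is standing in the brace. I gripped the cap, carried the jar to the brace and lowered it until the floor pushed back about 8 N. I then turned the tool 80° counter-clockwise with a small rise and lifted the cap straight up.

**What the last checks showed**
- **Threads free:** force z fell to about the cap's own weight at the first lift, and the jar body did not move in the side view.
- **Cap position:** the tool was level to within 0.1°. The cap's lower rim should be about 15 mm above the mouth.
- **Centring:** cap and neck line up to about 1–2 mm, going by outlines drawn over the side view. The finger hides most of the cap there, so only its left edge was checked.
- **Other things on the counter:** in the last top view they are where they started.

**What went wrong or disagreed**
- I first had the jaw axis a quarter turn off. I saw this in the side view and corrected it before gripping.
- The carry stopped 8 mm short in y because I summed the rows wrongly, and I corrected it above the brace.
- The two cameras disagreed by 2–5 mm on the jar's position, so I used a middle value. The jar went into the pocket without measurable contact force.
- The torque reading about the vertical stayed below the expected 0.3 N m each time I read it.

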